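# Clear the wire slicer and lower its bow

## Task

Put the cheese slicer safely to rest: its bow has been left raised with a small round cheese standing across the slot. Nothing is picked up: with the fingertips, first push the cheese sideways to the left, onto the wide half of the board, until it is fully clear of the slot and still stands flat on the board; then push the bow down until it is fully home, with the wire in the slot. The wire must not touch the cheese, the bow must not slam, and the wedge, price clip, tin and bell nearby stay where they are.

Things in the scene. Friction and masses are not known exactly. Their poses are not given: they have to be found in the camera images.
- wire_slicer: Cheese slicer, fixed: wooden board with a hinged steel bow that carries a wire. Frame (turned up to 15 deg): x from the front edge (grip, robot side) to the rear (hinge), y left, z up. In it, mm: board x -28 to 172, y -150 to 150, top z = 37; slot along x at y = -55, so the wide half is the left one, y -54 to 150. Origin 5 mm below the counter top.
- wire_slicer_bow (a joint): Bow hinge, rad: 0 = fully home, wire in the slot; grows as the grip rises, at most 1.36. Starts at 1.05 to 1.25. Stiff (0.4 N m, just above its own weight): stays where left; 1 N square to the grip moves it down. Raised, its front arm and wire overhang the board from x = 20 mm (slicer frame) rearwards; a hand crossing the slot keeps clear if its top leans 30 deg back towards the robot.
- bow_grip (a point): Point on the outer (upper) face of the bow's black grip, near its inner end; moves with the bow. The grip is a bar 94 mm long, 24 wide (slicer's y), 23 thick, pointing away from the hinge; it ends 22 mm inwards and 72 mm outwards of this point. At joint 0 the point is at x -100, y -55, z 101 mm in the slicer frame: 258 mm before the hinge axis, 42 mm above it.
- bow_hinge (a point): Point on the hinge axis, at x = 158, y = -55, z = 59 mm in the slicer frame.
- slot_middle (a point): Middle of the slot at the board's top, at x = 70, y = -55, z = 37 mm in the slicer frame; the slot runs along the slicer's x.
- wire_middle (a point): Middle of the bow's thin steel wire, 1 mm in radius; moves with the bow. At joint 0 the wire lies in the slot, 7 mm below the board's top, from x -48 to 150 mm in the slicer frame; raised, it leads from the bow's front arm down to the hinge.
- round_cheese: Small cream-coloured round cheese, an upright cylinder 100 mm in diameter and 60 mm high, about 0.3 kg. Origin: centre of its underside, z up. It starts flat on the board, across the slot near the front edge, and slides when pushed at half its height.
- wedge: Cheese wedge with a dark rind, 95 x 66 x 54 mm, loose on the counter to the left of the slicer. Origin under its middle. To be left alone.
- price_clip: Price sign in a small black clip, 34 x 85 x 80 mm, loose on the counter to the left of the slicer. Origin under its middle. To be left alone.
- flat_tin: Round tin, 86 mm in diameter, 40 mm high, loose on the counter to the right of the slicer. Origin under its middle. To be left alone.
- bell: Chromed counter bell, 81 mm in diameter, 52 mm high, loose on the counter to the right of the slicer. Origin under its middle. To be left alone.
Mind the look-alikes: they are no part of the job. What is shaped like the round_cheese but pink or turquoise is not meant.

How it is judged:
By the outcome, as a careful person would: the job done as asked, in the order asked, and still so for the second after the job is handed in, with the robot touching nothing.
It also fails if it takes over 58 s, if anything falls off the work surface, if the arm or the gripper's body presses on something with over 40 N, if the wrist force passes 120 N, or if a joint passes its speed limit or range.

## Robot

A 6-joint arm with a two-finger parallel gripper is mounted at the origin on a cart in front of the work surface, level with it; the furniture and walls round the work are solid. World frame = base frame: x ahead of the robot, y to its left, z up, the work surface at z = 0. Lengths are in mm, angles in degrees, forces in N, time in s.
With the tool pointing down it reaches from about 325 to 775 mm from the base axis. Payload 5.5 kg.
Tool frame: the origin (TCP) lies on the centre line of the jaws, within the pads' length; the fingertips stand 25 mm ahead of it and the grasp point (between the pads) lies 6 mm ahead of it; z points along the fingers, y is the line along which they close (so a half turn about z gives the same grasp; the last joint's range is limited). The gripper opens to 88 mm and grips with 3 to 60 N. Pads are 20 mm wide; open, the fingers measure 115 mm over their backs; the gripper's body (75 mm by 178 mm) begins 61 mm behind the grasp point.
Start: joints at [-67.936, 5.22, 70.514, -0, 104.267, -3.249], TCP at [256.542, -542.405, 247.631] pointing down, gripper open.
Joint ranges: [-164.24, 164.24], [-49.07, 125.15], [9.68, 141.18], [-86.29, 266.29], [3.28, 154.24], [-151.56, 151.56]. Speed limits (degrees/s): [147.25, 147.25, 172.46, 180, 180, 180].

## Interface

Orientations are given as a 3x3 rotation matrix whose columns are the frame's x, y, z axes.
In Python, from workcell import env, eyes gives the robot as it stands.
- The arm moves only by the tool servo_tool, never from a script. Its argument "moves" is a list of rows, each an object of numbers: "grip": the gripper's target within -1 to 1 (shut at 1, half-way at 0, fully open at -1); "tx", "ty", "tz": the shift along the tool's x, y, z in mm; "ax", "ay", "az": the turn, a rotation vector about the tool's x, y, z in rad. A call has 1 to 5 rows; each row shifts and turns the commanded pose from where the row before left it, along the tool's axes as they then stand; what a row does not reach is not made up. A row lasts 1/10 s, in which the tool goes at most 50 mm and 8.59 degrees, less where a joint would pass 70% of its speed; a pose out of reach is approached as far as the arm can. A call is refused whole if a number of a shift passes 50 or a number of a turn 0.15, either way. A call with a gripper value outside its range is refused whole. The fingers move at their own pace and stop on an object; "force" is the grip in N (left out, the last holds). Time passes only in rows, so rows that do not move let the fingers close. It gives the time, the measured TCP pose, the force, the opening and the grip force at its end, in the units of the state.
- env.get_state(): the state, without advancing time (a new reading comes with each control period).
- eyes.camera(name): name is "scene" or "top" or "wrist"; returns a dict with "pixels" (420x560x3 uint8, blue, green, red), "range_z" (420x560 float32, mm along the optical axis (not along the pixel's ray), 0 where there is no reading), "camera_matrix" (3x3 intrinsics, pixels), "k1" (the pictures are not rectified: a ray, as slopes to the right and down, at radius r is drawn at 1 + k1 r^2 times it, then the intrinsics apply), "origin" and "attitude" of the camera in the world. Camera axes: x right, y up, looking along -z (the intrinsics and any distortion apply to the point x, -y, -z); pixel columns grow to the right and rows downward; lengths in mm; the calibration is good to about 2 mm. A picture is of the moment at which its call begins.
- env.job_done(): hands the job in; it is judged then, once.
The state is a dict: "clock": time; "joints": joint angles; "joint_vel": joint speeds; "joint_torque": joint torques, N m; "tcp_pos": TCP position; "tcp_rot": TCP orientation; "contact_force": force on the tool from outside, world axes, zero at the start; "ft_torque": the same for the moment, N m; "gripper_width": finger opening in mm; "grip_force": force on a finger pad.
Only numpy, scipy, OpenCV 4.12 (cv2) and the standard library are available. Lean on these libraries where they do the work, as an engineer would, in place of code of your own. Each camera call takes 0.05 s, during which the arm holds its last target. There are 200 camera calls.

## Working session

There is one attempt and no reset: what is moved stays moved. The work goes in short steps, Python scripts to look and compute and a tool call to move; the robot and the scene stay as the last step left them, time stands still between calls to the robot, and variables do not carry over. Pictures are saved under pics/ and viewed, at most 10 in all, crops included, and the job is handed in when it is done.

Besides the shell and the picture viewer there is one more tool, called after "Call:" by a JSON object that holds its "method" and its "body", one argument or row to a line. servo_tool: Moves the arm, as the interface text tells. Its arguments: {"type":"object","properties":{"moves":{"type":"array"},"force":{"type":"number"}},"required":["moves"]}

```bash
mkdir -p pics; cat > h.py <<'E'
import numpy as np, cv2
from workcell import env, eyes
def cam(n,save=None):
    c=eyes.camera(n)
    if save: cv2.imwrite('pics/'+save,c['pixels'])
    return c
def cloud(c):
    K=np.array(c['camera_matrix'],float);k=c['k1'];h,w=c['range_z'].shape
    u,v=np.meshgrid(np.arange(w),np.arange(h))
    d=np.array([k,0,0,0,0],float)
    p=cv2.undistortPoints(np.stack([u,v],-1).reshape(-1,1,2).astype(float),K,d).reshape(h,w,2)
    z=c['range_z'].astype(float)
    P=np.stack([p[...,0]*z,-p[...,1]*z,-z],-1)
    W=P@np.array(c['attitude']).T+np.array(c['origin']); W[z==0]=np.nan
    return W
E
ls; python3 - <<'E'
from h import *
for n in('scene','top'):
    c=cam(n,n+'0.png'); print(n,c['origin'],c['k1'],c['camera_matrix']); np.save(n+'0.npy',cloud(c))
s=env.get_state();print(s['clock'],s['tcp_rot'])
E
```

```text
h.py
pics
scene [-129.7404249   702.65053295 1235.98125637] 0.013296397404360203 [[455.27694515   0.         276.90716929]
 [  0.         455.27694515 217.55011162]
 [  0.           0.           1.        ]]
top [ 476.60125188   -1.51191062 1372.21499442] -0.13200743727801012 [[427.03806577   0.         276.93052661]
 [  0.         427.03806577 218.64100375]
 [  0.           0.           1.        ]]
0.1 [[ 9.03982564e-01  4.27568833e-01 -6.45799157e-04]
 [ 4.27569313e-01 -9.03981214e-01  1.56455080e-03]
 [ 8.51628545e-05 -1.69045055e-03 -9.99998568e-01]]
```

View pics/scene0.png

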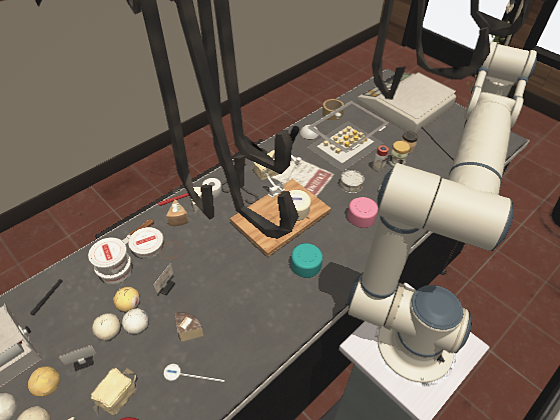

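View pics/top0.png

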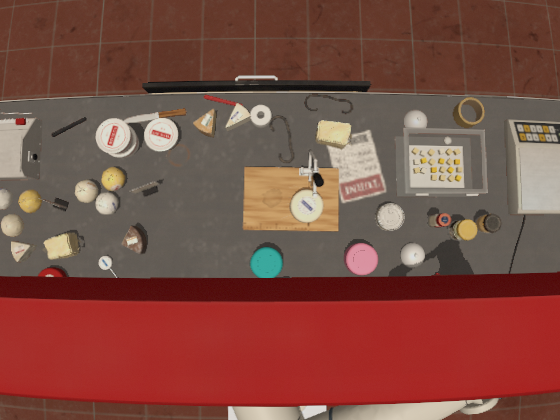

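The scene view shows the board near (280,217) with the cream cheese at (298,205), partly hidden by hanging black hooks. Top view shows the board at cols 243-339, rows 167-231, the cheese at (307,206) and the bow's dark grip at (317,180). A red band covers the robot side.

```bash
python3 - <<'E'
from h import *
T=np.load('top0.npy');S=np.load('scene0.npy')
np.set_printoptions(precision=0,suppress=True,linewidth=160)
for u,v in [(300,340),(300,290),(300,275),(290,140),(320,110),(250,86),(307,206),(255,200),(330,220),(317,180),(310,160),(267,262),(362,258),(390,216),(412,255),(133,240)]: print('top',u,v,T[v,u])
for u,v in [(290,208),(250,205),(280,155),(205,195),(390,80),(298,200),(280,235)]: print('sc',u,v,S[v,u])
# board top: fit rectangle
m=(abs(T[...,2]-32)<5)&(T[...,0]>300)&(T[...,0]<750)&(abs(T[...,1])<250)
n,l,st,ce=cv2.connectedComponentsWithStats(m.astype(np.uint8)); i=1+np.argmax(st[1:,4])
P=T[l==i][:,:2].astype(np.float32); print(len(P),cv2.minAreaRect(P),cv2.boxPoints(cv2.minAreaRect(P)),np.median(T[l==i][:,2]))
m=(abs(T[...,2]-92)<5)&(T[...,0]>380)&(T[...,0]<650)&(abs(T[...,1])<250)
n,l,st,ce=cv2.connectedComponentsWithStats(m.astype(np.uint8)); i=1+np.argmax(st[1:,4])
P=T[l==i][:,:2].astype(np.float32); print(len(P),cv2.minEnclosingCircle(P))
# high points over the board region
m=(T[...,2]>110)&(T[...,0]>330)&(T[...,0]<800)&(abs(T[...,1])<300)
print(m.sum());print(T[m][::6])
m=(S[...,2]>110)&(S[...,0]>250)&(S[...,0]<800)&(abs(S[...,1])<300)
Q=S[m];print(len(Q));print(Q[::max(1,len(Q)//60)])
c=cv2.imread('pics/top0.png')[140:270,220:420];cv2.imwrite('pics/topc.png',cv2.resize(c,None,fx=4,fy=4,interpolation=cv2.INTER_CUBIC))
E
```

```text
top 300 340 [ 445.   -9. 1235.]
top 300 290 [ 460.   -9. 1225.]
top 300 275 [368. -75.   2.]
top 290 140 [804. -45.   6.]
top 320 110 [ 908. -146.   -6.]
top 250 86 [1010.   90.  -57.]
top 307 206 [582. -93.  92.]
top 255 200 [606.  67.  33.]
top 330 220 [ 542. -169.   33.]
top 317 180 [619. -96. 377.]
top 310 160 [ 725. -104.   74.]
top 267 262 [412.  29.  57.]
top 362 258 [ 424. -263.   67.]
top 390 216 [ 554. -359.   40.]
top 412 255 [ 430. -428.   39.]
top 133 240 [480. 449.  53.]
sc 290 208 [ 25. 536. 982.]
sc 250 205 [713.   7.  31.]
sc 280 155 [ 64. 510. 993.]
sc 205 195 [ 77. 576. 984.]
sc 390 80 [ 842. -963.   61.]
sc 298 200 [576. -93.  93.]
sc 280 235 [ 30. 541. 950.]
4300 ((611.1153564453125, -45.18022155761719), (300.7203369140625, 200.3256378173828), 89.16036987304688) [[ 509. -194.]
 [ 709. -197.]
 [ 713.  104.]
 [ 513.  107.]] 33.04230660172357
746 ((583.4656982421875, -90.4563217163086), 50.32272720336914)
70490
[[ 742. -100.  128.]
 [ 727. -100.  168.]
 [ 717.  -98.  189.]
 ...
 [ 420.   -4. 1228.]
 [ 420.   -6. 1228.]
 [ 420.   -8. 1227.]]
175
[[ 625. -100.  376.]

[... 1127 characters left out ...]
 185.]
 [ 709.  -99.  197.]
 [ 620.  -98.  256.]
 [ 596.  -95.  274.]
 [ 599. -107.  265.]
 [ 715. -104.  185.]
 [ 622. -100.  250.]
 [ 618. -106.  249.]
 [ 598. -102.  265.]
 [ 621.  -99.  247.]
 [ 615. -102.  249.]
 [ 599.  -95.  264.]
 [ 596. -100.  262.]
 [ 590. -103.  265.]
 [ 612.  -99.  248.]
 [ 598.  -93.  262.]
 [ 591.  -95.  265.]
 [ 607.  -94.  250.]
 [ 600.  -96.  254.]
 [ 591.  -96.  260.]
 [ 605.  -97.  246.]
 [ 600. -100.  247.]
 [ 610.  -98.  237.]
 [ 601.  -98.  244.]
 [ 596. -102.  244.]
 [ 598.  -95.  243.]
 [ 613. -102.  220.]
 [ 617. -102.  209.]
 [ 743. -102.  116.]
 [ 743.  -98.  113.]
 [ 620. -101.  198.]
 [ 625.  -98.  177.]
 [ 642. -102.  139.]
 [ 647.  -99.  118.]]
```

View pics/topc.png

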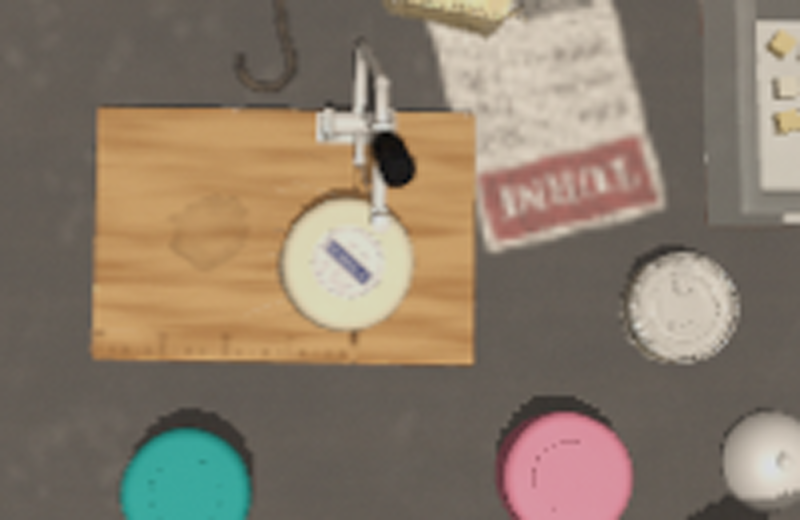

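Slicer frame ≈ origin (539,-44), yaw -0.8°; cheese centre ≈ (583,-91); bow ≈ 1.2 rad. First yaw the tool square with the fingers shut, then approach the cheese's right side with a lean.

Call:
{"method": "servo_tool", "body": {
  "moves": [
    {"grip": 1, "az": 0.147},
    {"grip": 1, "az": 0.147},
    {"grip": 1, "az": 0.147},
    {"grip": 1, "tx": 30, "ty": -35},
    {"grip": 1, "tx": 30, "ty": -35}
  ]
}}

```text
invalid input
```

Call:
{"method": "servo_tool", "body": {
  "moves": [
    {"grip": 1, "tx": 0, "ty": 0, "tz": 0, "ax": 0, "ay": 0, "az": 0.147},
    {"grip": 1, "tx": 0, "ty": 0, "tz": 0, "ax": 0, "ay": 0, "az": 0.147},
    {"grip": 1, "tx": 0, "ty": 0, "tz": 0, "ax": 0, "ay": 0, "az": 0.147},
    {"grip": 1, "tx": 30, "ty": -35, "tz": 0, "ax": 0, "ay": 0, "az": 0},
    {"grip": 1, "tx": 30, "ty": -35, "tz": 0, "ax": 0, "ay": 0, "az": 0}
  ],
  "force": 20
}}

```text
clock: 0.6
tcp_pos: [316.3, -472.0, 246.5]
tcp_rot: [[1.0, -0.002, -0.001], [-0.002, -1.0, 0.002], [-0.001, -0.002, -1.0]]
contact_force: [1.1, 0.1, 0.0]
gripper_width: 51.1
grip_force: 0.0
```

Call:
{"method": "servo_tool", "body": {
  "moves": [
    {"grip": 1, "tx": 34, "ty": -36, "tz": 0, "ax": 0, "ay": 0, "az": 0},
    {"grip": 1, "tx": 34, "ty": -36, "tz": 0, "ax": 0, "ay": 0, "az": 0},
    {"grip": 1, "tx": 34, "ty": -36, "tz": 0, "ax": 0, "ay": 0, "az": 0},
    {"grip": 1, "tx": 34, "ty": -36, "tz": 0, "ax": 0, "ay": 0, "az": 0},
    {"grip": 1, "tx": 34, "ty": -36, "tz": 0, "ax": 0, "ay": 0, "az": 0}
  ]
}}

```text
clock: 1.1
tcp_pos: [487.3, -290.4, 247.2]
tcp_rot: [[1.0, 0.001, -0.001], [0.001, -1.0, 0.0], [-0.001, -0.0, -1.0]]
contact_force: [1.3, -0.1, -0.1]
gripper_width: 11.9
grip_force: 0.0
```

Call:
{"method": "servo_tool", "body": {
  "moves": [
    {"grip": 1, "tx": 0, "ty": -30, "tz": 0, "ax": 0, "ay": 0, "az": 0},
    {"grip": 1, "tx": 0, "ty": -40, "tz": 0, "ax": 0, "ay": 0.131, "az": 0},
    {"grip": 1, "tx": 0, "ty": -20, "tz": 0, "ax": 0, "ay": 0.131, "az": 0},
    {"grip": 1, "tx": 0, "ty": 0, "tz": 0, "ax": 0, "ay": 0.131, "az": 0},
    {"grip": 1, "tx": 0, "ty": 0, "tz": 0, "ax": 0, "ay": 0.131, "az": 0}
  ]
}}

```text
clock: 1.6
tcp_pos: [486.6, -201.2, 248.2]
tcp_rot: [[0.863, 0.002, 0.505], [0.003, -1.0, 0.0], [0.505, 0.001, -0.863]]
contact_force: [0.0, -0.5, -1.0]
gripper_width: 0.3
grip_force: 0.0
```

Call:
{"method": "servo_tool", "body": {
  "moves": [
    {"grip": 1, "tx": -3, "ty": 0, "tz": 45, "ax": 0, "ay": 0, "az": 0},
    {"grip": 1, "tx": -3, "ty": 0, "tz": 45, "ax": 0, "ay": 0, "az": 0},
    {"grip": 1, "tx": -3, "ty": 0, "tz": 40, "ax": 0, "ay": 0, "az": 0},
    {"grip": 1, "tx": -1, "ty": 0, "tz": 37, "ax": 0, "ay": 0, "az": 0},
    {"grip": 1, "tx": -1, "ty": 0, "tz": 30, "ax": 0, "ay": 0, "az": 0}
  ]
}}

```text
clock: 2.1
tcp_pos: [575.0, -201.5, 68.5]
tcp_rot: [[0.867, 0.001, 0.498], [0.0, -1.0, 0.002], [0.498, -0.001, -0.867]]
contact_force: [-0.1, -0.0, 0.7]
gripper_width: 0.2
grip_force: 0.0
```

Call:
{"method": "servo_tool", "body": {
  "moves": [
    {"grip": 1, "tx": 0, "ty": -15, "tz": 0, "ax": 0, "ay": 0, "az": 0},
    {"grip": 1, "tx": 0, "ty": -10, "tz": 0, "ax": 0, "ay": 0, "az": 0},
    {"grip": 1, "tx": 0, "ty": -7, "tz": 0, "ax": 0, "ay": 0, "az": 0},
    {"grip": 1, "tx": 0, "ty": -7, "tz": 0, "ax": 0, "ay": 0, "az": 0},
    {"grip": 1, "tx": 0, "ty": -7, "tz": 0, "ax": 0, "ay": 0, "az": 0}
  ]
}}

```text
clock: 2.6
tcp_pos: [575.6, -155.9, 72.9]
tcp_rot: [[0.865, 0.001, 0.502], [0.001, -1.0, -0.0], [0.502, 0.001, -0.865]]
contact_force: [-0.1, 0.9, -0.5]
gripper_width: 0.1
grip_force: 0.0
```

```bash
cat > look.py <<'E'
from h import *
import sys
c=cam('top',sys.argv[1]);T=cloud(c)
m=(abs(T[...,2]-92)<4)&(T[...,0]>480)&(T[...,0]<680)&(abs(T[...,1])<150)&(c['pixels'].min(-1)>110)
n,l,st,ce=cv2.connectedComponentsWithStats(m.astype(np.uint8)); i=1+np.argmax(st[1:,4])
P=T[l==i]; print(len(P),cv2.minEnclosingCircle(P[:,:2].astype(np.float32)),P[:,2].min(),P[:,2].max())
m=(T[...,2]>110)&(T[...,0]>560)&(T[...,0]<760)&(abs(T[...,1]+99)<20)&(c['pixels'].max(-1)<60)
print(m.sum(), T[m].max(0) if m.any() else '')
im=c['pixels'][140:270,220:420];cv2.imwrite('pics/c'+sys.argv[1],cv2.resize(im,None,fx=4,fy=4))
E
python3 look.py t1.png
```

```text
442 ((583.4503784179688, -91.02387237548828), 49.50117874145508) 88.11735426504652 95.98268902305631
94 [645.60111876 -90.2389597  379.88352404]
```

View pics/ct1.png

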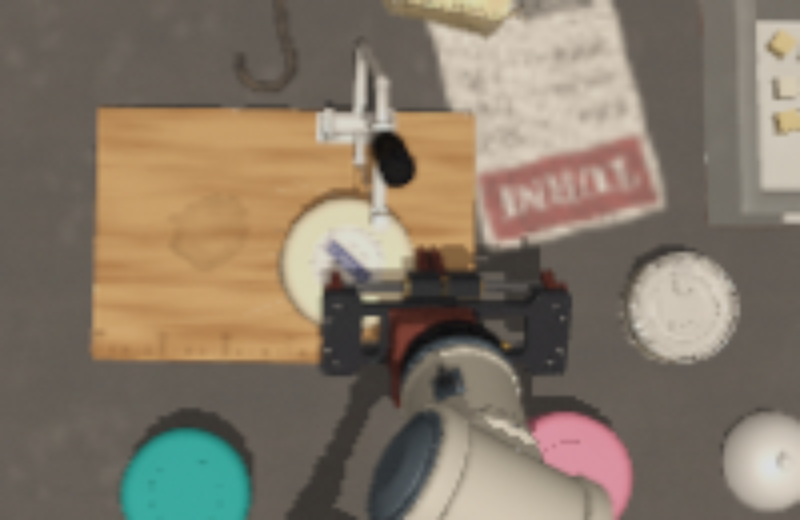

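Fingers are at the cheese's right flank (crop 430,270), body clear of the bow. Push left.

Call:
{"method": "servo_tool", "body": {
  "moves": [
    {"grip": 1, "tx": 0, "ty": -5, "tz": 0, "ax": 0, "ay": 0, "az": 0},
    {"grip": 1, "tx": 0, "ty": -5, "tz": 0, "ax": 0, "ay": 0, "az": 0},
    {"grip": 1, "tx": 0, "ty": -5, "tz": 0, "ax": 0, "ay": 0, "az": 0},
    {"grip": 1, "tx": 0, "ty": -5, "tz": 0, "ax": 0, "ay": 0, "az": 0},
    {"grip": 1, "tx": 0, "ty": -5, "tz": 0, "ax": 0, "ay": 0, "az": 0}
  ]
}}

```text
clock: 3.15
tcp_pos: [575.6, -131.2, 72.1]
tcp_rot: [[0.865, 0.0, 0.501], [0.001, -1.0, -0.0], [0.501, 0.001, -0.865]]
contact_force: [0.4, -2.9, 2.6]
gripper_width: 0.4
grip_force: 1.3
```

```bash
python3 look.py t2.png
```

```text
449 ((582.5676879882812, -71.2894287109375), 49.422637939453125) 88.20916746299804 95.93784256302001
108 [645.51999909 -89.91891254 378.74867982]
```

Call:
{"method": "servo_tool", "body": {
  "moves": [
    {"grip": 1, "tx": 0, "ty": -6, "tz": 0, "ax": 0, "ay": 0, "az": 0},
    {"grip": 1, "tx": 0, "ty": -6, "tz": 0, "ax": 0, "ay": 0, "az": 0},
    {"grip": 1, "tx": 0, "ty": -6, "tz": 0, "ax": 0, "ay": 0, "az": 0},
    {"grip": 1, "tx": 0, "ty": -6, "tz": 0, "ax": 0, "ay": 0, "az": 0},
    {"grip": 1, "tx": 0, "ty": -6, "tz": 0, "ax": 0, "ay": 0, "az": 0}
  ]
}}

```text
clock: 3.7
tcp_pos: [575.3, -100.6, 71.7]
tcp_rot: [[0.866, 0.001, 0.5], [0.001, -1.0, 0.0], [0.5, 0.0, -0.866]]
contact_force: [-0.2, -3.1, 1.5]
gripper_width: 0.9
grip_force: 1.4
```

Call:
{"method": "servo_tool", "body": {
  "moves": [
    {"grip": 1, "tx": 0, "ty": -6, "tz": 0, "ax": 0, "ay": 0, "az": 0},
    {"grip": 1, "tx": 0, "ty": -6, "tz": 0, "ax": 0, "ay": 0, "az": 0},
    {"grip": 1, "tx": 0, "ty": -6, "tz": 0, "ax": 0, "ay": 0, "az": 0},
    {"grip": 1, "tx": 0, "ty": -6, "tz": 0, "ax": 0, "ay": 0, "az": 0},
    {"grip": 1, "tx": 0, "ty": -6, "tz": 0, "ax": 0, "ay": 0, "az": 0}
  ]
}}

```text
clock: 4.2
tcp_pos: [575.2, -70.6, 71.5]
tcp_rot: [[0.866, 0.001, 0.5], [0.001, -1.0, 0.0], [0.5, 0.0, -0.866]]
contact_force: [0.4, -3.6, 2.2]
gripper_width: 1.3
grip_force: 1.4
```

```bash
python3 look.py t3.png
```

```text
391 ((579.2896728515625, -10.684865951538086), 49.08409118652344) 88.02812842056846 95.99537458048962
118 [645.12846456 -79.22829578 379.80009441]
```

View pics/ct3.png

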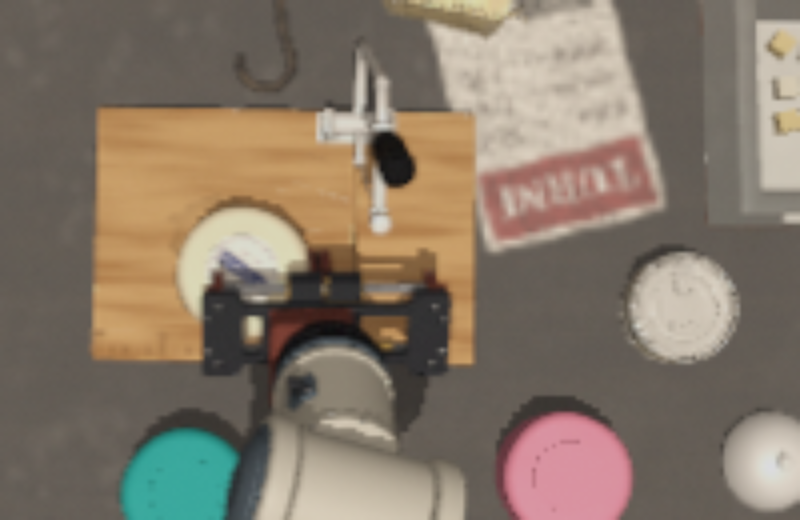

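Cheese centre is at (579,-11), 37 mm clear of the slot, flat. Retreat.

Call:
{"method": "servo_tool", "body": {
  "moves": [
    {"grip": 1, "tx": 0, "ty": 10, "tz": 0, "ax": 0, "ay": 0, "az": 0},
    {"grip": 1, "tx": 0, "ty": 15, "tz": 0, "ax": 0, "ay": 0, "az": 0},
    {"grip": 1, "tx": 0, "ty": 0, "tz": -45, "ax": 0, "ay": 0, "az": 0},
    {"grip": 1, "tx": 0, "ty": 0, "tz": -45, "ax": 0, "ay": 0, "az": 0},
    {"grip": 1, "tx": 0, "ty": 0, "tz": -45, "ax": 0, "ay": 0, "az": 0}
  ]
}}

```text
clock: 4.75
tcp_pos: [506.2, -96.3, 188.0]
tcp_rot: [[0.867, 0.001, 0.497], [0.0, -1.0, 0.002], [0.497, -0.002, -0.867]]
contact_force: [0.8, -0.6, 0.5]
gripper_width: 0.5
grip_force: 0.0
```

Call:
{"method": "servo_tool", "body": {
  "moves": [
    {"grip": 1, "tx": 0, "ty": 0, "tz": -45, "ax": 0, "ay": 0, "az": 0},
    {"grip": 1, "tx": 0, "ty": 0, "tz": -45, "ax": 0, "ay": 0, "az": 0},
    {"grip": 1, "tx": 0, "ty": 0, "tz": -40, "ax": 0, "ay": -0.14, "az": 0},
    {"grip": 1, "tx": 0, "ty": 0, "tz": -40, "ax": 0, "ay": -0.14, "az": 0},
    {"grip": 1, "tx": 15, "ty": 0, "tz": -45, "ax": 0, "ay": 0, "az": 0}
  ]
}}

```text
clock: 5.25
tcp_pos: [430.6, -96.4, 385.5]
tcp_rot: [[0.972, 0.001, 0.235], [0.001, -1.0, 0.002], [0.235, -0.001, -0.972]]
contact_force: [0.5, 0.6, 0.3]
gripper_width: 0.7
grip_force: 0.0
```

Call:
{"method": "servo_tool", "body": {
  "moves": [
    {"grip": 1, "tx": 20, "ty": 0, "tz": -40, "ax": 0, "ay": 0, "az": 0},
    {"grip": 1, "tx": 20, "ty": 0, "tz": -40, "ax": 0, "ay": 0, "az": 0},
    {"grip": 1, "tx": 0, "ty": 0, "tz": 0, "ax": 0, "ay": 0, "az": 0}
  ]
}}

```text
clock: 5.55
tcp_pos: [451.8, -96.5, 478.2]
tcp_rot: [[0.969, 0.002, 0.248], [0.002, -1.0, -0.001], [0.248, 0.002, -0.969]]
contact_force: [-0.8, 0.4, -0.7]
gripper_width: 0.2
grip_force: 0.0
```

Call:
{"method": "servo_tool", "body": {
  "moves": [
    {"grip": 1, "tx": 42, "ty": 0.6, "tz": 11, "ax": 0, "ay": 0, "az": 0},
    {"grip": 1, "tx": 42, "ty": 0.6, "tz": 11, "ax": 0, "ay": 0, "az": 0},
    {"grip": 1, "tx": 42, "ty": 0.6, "tz": 11, "ax": 0, "ay": 0, "az": 0},
    {"grip": 1, "tx": 42, "ty": 0.6, "tz": 11, "ax": 0, "ay": 0, "az": 0},
    {"grip": 1, "tx": 42, "ty": 0.6, "tz": 11, "ax": 0, "ay": 0, "az": 0}
  ]
}}

```text
clock: 6.05
tcp_pos: [669.3, -99.5, 468.2]
tcp_rot: [[0.971, 0.001, 0.239], [0.001, -1.0, 0.001], [0.239, -0.001, -0.971]]
contact_force: [0.1, 0.0, 0.5]
gripper_width: 0.5
grip_force: 0.0
```

Call:
{"method": "servo_tool", "body": {
  "moves": [
    {"grip": 1, "tx": 0, "ty": 0, "tz": 0, "ax": 0, "ay": 0, "az": 0}
  ]
}}

```text
clock: 6.15
tcp_pos: [674.1, -100.1, 457.8]
tcp_rot: [[0.974, 0.002, 0.226], [0.001, -1.0, 0.005], [0.226, -0.004, -0.974]]
contact_force: [0.7, -0.3, -2.5]
gripper_width: 0.5
grip_force: 0.0
```

Call:
{"method": "servo_tool", "body": {
  "moves": [
    {"grip": 1, "tx": -5, "ty": 0, "tz": 20, "ax": 0, "ay": 0, "az": 0},
    {"grip": 1, "tx": -5, "ty": 0, "tz": 20, "ax": 0, "ay": 0, "az": 0},
    {"grip": 1, "tx": -8, "ty": 0, "tz": 20, "ax": 0, "ay": 0, "az": 0},
    {"grip": 1, "tx": -6, "ty": 0, "tz": 15, "ax": 0, "ay": 0, "az": 0},
    {"grip": 1, "tx": 0, "ty": 0, "tz": 0, "ax": 0, "ay": 0, "az": 0}
  ]
}}

```text
clock: 6.65
tcp_pos: [661.2, -99.4, 387.7]
tcp_rot: [[0.972, 0.001, 0.236], [0.0, -1.0, 0.002], [0.236, -0.002, -0.972]]
contact_force: [0.3, 0.3, -0.5]
gripper_width: 0.6
grip_force: 0.0
```

```bash
python3 - <<'E'
from h import *
c=cam('scene','s2.png');T=cloud(c)
cv2.imwrite('pics/cs2.png',cv2.resize(c['pixels'][80:260,210:410],None,fx=3,fy=3))
m=(T[...,2]>230)&(T[...,0]>560)&(T[...,0]<760)&(abs(T[...,1]+99)<12)
print(m.sum());print(T[m][::4].round())
E
```

```text
625
[[ 600. -108.  743.]
 [ 587. -111.  747.]
 [ 597.  -94.  746.]
 [ 589.  -99.  747.]
 [ 583. -106.  747.]
 [ 587.  -90.  748.]
 [ 582.  -99.  747.]
 [ 580. -110.  745.]
 [ 583.  -96.  745.]
 [ 576. -106.  745.]
 [ 578.  -91.  746.]
 [ 573.  -99.  746.]
 [ 570. -110.  743.]
 [ 573.  -96.  744.]
 [ 568. -105.  743.]
 [ 571.  -91.  744.]
 [ 565.  -99.  744.]
 [ 571.  -88.  743.]
 [ 568.  -99.  740.]
 [ 563. -107.  740.]
 [ 563.  -96.  741.]
 [ 564.  -88.  741.]
 [ 561.  -98.  739.]
 [ 561.  -88.  737.]
 [ 574.  -97.  660.]
 [ 567. -104.  660.]
 [ 572.  -91.  660.]
 [ 568. -101.  658.]
 [ 563. -110.  657.]
 [ 567.  -93.  658.]
 [ 563. -104.  656.]
 [ 567.  -94.  655.]
 [ 562. -107.  653.]
 [ 561.  -87.  655.]
 [ 561.  -92.  643.]
 [ 564.  -88.  641.]
 [ 565. -105.  634.]
 [ 560.  -92.  638.]
 [ 562.  -94.  634.]
 [ 566. -100.  627.]
 [ 568. -105.  621.]
 [ 576.  -90.  598.]
 [ 578.  -93.  591.]
 [ 574.  -98.  588.]
 [ 579. -103.  580.]
 [ 577.  -98.  580.]
 [ 578.  -95.  578.]
 [ 577.  -90.  578.]
 [ 582.  -89.  573.]
 [ 578. -100.  570.]
 [ 581.  -92.  569.]
 [ 580. -107.  563.]
 [ 5
[... 1501 characters left out ...]
 376.]
 [ 620.  -95.  371.]
 [ 610. -102.  372.]
 [ 615.  -90.  372.]
 [ 608.  -99.  371.]
 [ 620.  -91.  365.]
 [ 609.  -97.  368.]
 [ 623.  -90.  359.]
 [ 606.  -89.  371.]
 [ 623.  -90.  356.]
 [ 609.  -93.  363.]
 [ 627.  -90.  349.]
 [ 614.  -94.  355.]
 [ 627.  -91.  345.]
 [ 614.  -94.  351.]
 [ 618.  -90.  347.]
 [ 627.  -91.  338.]
 [ 620. -101.  337.]
 [ 619. -100.  334.]
 [ 623. -105.  325.]
 [ 628. -101.  316.]
 [ 629. -102.  257.]
 [ 623. -101.  253.]
 [ 627. -100.  247.]
 [ 599.  -98.  266.]
 [ 613.  -96.  254.]
 [ 594.  -94.  268.]
 [ 615.  -98.  247.]
 [ 594.  -93.  264.]
 [ 605.  -97.  250.]
 [ 608.  -96.  244.]
 [ 598. -104.  246.]
 [ 596.  -97.  248.]
 [ 598. -100.  240.]]
```

View pics/cs2.png

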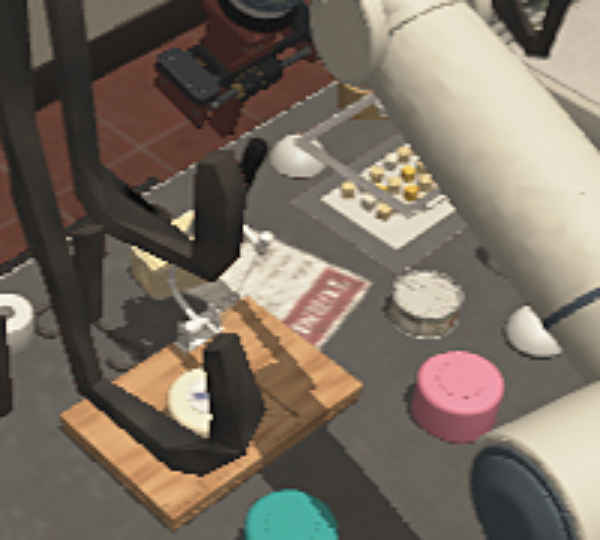

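Fingers are behind the grip (crop ~255,150, partly hidden by the foreground hook). Close in gently.

Call:
{"method": "servo_tool", "body": {
  "moves": [
    {"grip": 1, "tx": -6, "ty": 0, "tz": 3, "ax": 0, "ay": 0, "az": 0},
    {"grip": 1, "tx": -6, "ty": 0, "tz": 3, "ax": 0, "ay": 0, "az": 0},
    {"grip": 1, "tx": -6, "ty": 0, "tz": 2, "ax": 0, "ay": 0, "az": 0},
    {"grip": 1, "tx": -5, "ty": 0, "tz": 1, "ax": 0, "ay": 0, "az": 0},
    {"grip": 1, "tx": -5, "ty": 0, "tz": 0, "ax": 0, "ay": 0, "az": 0}
  ]
}}

```text
clock: 7.2
tcp_pos: [637.4, -99.1, 376.0]
tcp_rot: [[0.97, 0.001, 0.242], [0.001, -1.0, 0.0], [0.242, 0.0, -0.97]]
contact_force: [1.1, -0.6, 0.9]
gripper_width: 0.4
grip_force: 0.6
```

Call:
{"method": "servo_tool", "body": {
  "moves": [
    {"grip": 1, "tx": -5, "ty": 0, "tz": 0, "ax": 0, "ay": 0, "az": 0},
    {"grip": 1, "tx": -5, "ty": 0, "tz": 0, "ax": 0, "ay": 0, "az": 0},
    {"grip": 1, "tx": -5, "ty": 0, "tz": 0, "ax": 0, "ay": 0, "az": 0}
  ]
}}

```text
clock: 7.5
tcp_pos: [622.8, -99.0, 372.5]
tcp_rot: [[0.97, 0.001, 0.242], [0.001, -1.0, 0.0], [0.242, -0.0, -0.97]]
contact_force: [2.0, 1.4, 1.3]
gripper_width: -0.1
grip_force: 0.5
```

Call:
{"method": "servo_tool", "body": {
  "moves": [
    {"grip": 1, "tx": -10, "ty": 0, "tz": 0.3, "ax": 0, "ay": 0, "az": 0},
    {"grip": 1, "tx": -10, "ty": 0, "tz": 0.7, "ax": 0, "ay": 0, "az": 0},
    {"grip": 1, "tx": -10, "ty": 0, "tz": 1, "ax": 0, "ay": 0, "az": 0},
    {"grip": 1, "tx": -10, "ty": 0, "tz": 1.3, "ax": 0, "ay": 0, "az": 0},
    {"grip": 1, "tx": -10, "ty": 0, "tz": 1.6, "ax": 0, "ay": 0, "az": 0}
  ]
}}

```text
clock: 8.0
tcp_pos: [575.3, -99.1, 355.5]
tcp_rot: [[0.97, 0.001, 0.242], [0.001, -1.0, 0.0], [0.242, 0.0, -0.97]]
contact_force: [1.6, -0.6, 1.5]
gripper_width: 0.1
grip_force: 0.4
```

Call:
{"method": "servo_tool", "body": {
  "moves": [
    {"grip": 1, "tx": -9.8, "ty": 0, "tz": 2, "ax": 0, "ay": 0, "az": 0},
    {"grip": 1, "tx": -9.7, "ty": 0, "tz": 2.3, "ax": 0, "ay": 0, "az": 0},
    {"grip": 1, "tx": -9.7, "ty": 0, "tz": 2.6, "ax": 0, "ay": 0, "az": 0},
    {"grip": 1, "tx": -9.5, "ty": 0, "tz": 2.9, "ax": 0, "ay": 0, "az": 0},
    {"grip": 1, "tx": -9.5, "ty": 0, "tz": 3.3, "ax": 0, "ay": 0, "az": 0}
  ]
}}

```text
clock: 8.5
tcp_pos: [531.6, -99.2, 331.1]
tcp_rot: [[0.97, 0.001, 0.242], [0.001, -1.0, 0.0], [0.242, 0.0, -0.97]]
contact_force: [0.4, 0.7, 0.0]
gripper_width: 0.3
grip_force: 0.3
```

```bash
python3 look.py t4.png; python3 - <<'E'
from h import *
c=cam('scene','s3.png')
cv2.imwrite('pics/cs3.png',cv2.resize(c['pixels'][80:260,210:410],None,fx=3,fy=3))
E
```

```text
532 ((576.8729858398438, -9.42431354522705), 49.329769134521484) 88.19312720930543 95.99534720940392
6 [565.14833815 -93.50028381 267.33215437]
```

View pics/cs3.png

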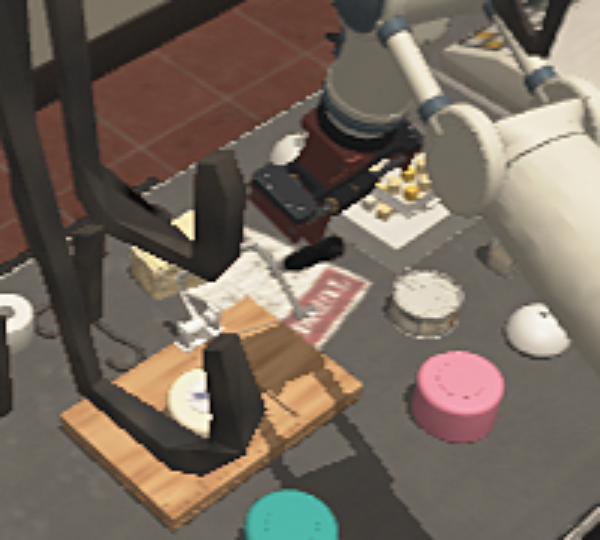

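Grip at (315,250) is swinging down with the fingertips on it; cheese is untouched. Continue.

Call:
{"method": "servo_tool", "body": {
  "moves": [
    {"grip": 1, "tx": -9.3, "ty": 0, "tz": 3.6, "ax": 0, "ay": 0, "az": 0},
    {"grip": 1, "tx": -9.2, "ty": 0, "tz": 3.9, "ax": 0, "ay": 0, "az": 0},
    {"grip": 1, "tx": -9.1, "ty": 0, "tz": 4.2, "ax": 0, "ay": 0, "az": 0},
    {"grip": 1, "tx": -8.9, "ty": 0, "tz": 4.5, "ax": 0, "ay": 0, "az": 0},
    {"grip": 1, "tx": -8.8, "ty": 0, "tz": 4.8, "ax": 0, "ay": 0, "az": 0}
  ]
}}

```text
clock: 9.1
tcp_pos: [493.1, -99.2, 299.7]
tcp_rot: [[0.97, 0.001, 0.242], [0.001, -1.0, 0.0], [0.242, 0.0, -0.97]]
contact_force: [-0.4, -0.3, 0.1]
gripper_width: 0.6
grip_force: 0.3
```

Call:
{"method": "servo_tool", "body": {
  "moves": [
    {"grip": 1, "tx": -8.6, "ty": 0, "tz": 5.1, "ax": 0, "ay": 0, "az": 0},
    {"grip": 1, "tx": -8.4, "ty": 0, "tz": 5.4, "ax": 0, "ay": 0, "az": 0},
    {"grip": 1, "tx": -8.3, "ty": 0, "tz": 5.6, "ax": 0, "ay": 0, "az": 0},
    {"grip": 1, "tx": -8.1, "ty": 0, "tz": 5.9, "ax": 0, "ay": 0, "az": 0},
    {"grip": 1, "tx": -7.9, "ty": 0, "tz": 6.2, "ax": 0, "ay": 0, "az": 0}
  ]
}}

```text
clock: 9.6
tcp_pos: [459.5, -99.2, 261.8]
tcp_rot: [[0.97, 0.001, 0.242], [0.001, -1.0, 0.0], [0.242, 0.0, -0.97]]
contact_force: [-0.2, 0.9, 0.2]
gripper_width: 0.4
grip_force: 0.2
```

Call:
{"method": "servo_tool", "body": {
  "moves": [
    {"grip": 1, "tx": -7.7, "ty": 0, "tz": 6.4, "ax": 0, "ay": 0, "az": 0},
    {"grip": 1, "tx": -7.4, "ty": 0, "tz": 6.7, "ax": 0, "ay": 0, "az": 0},
    {"grip": 1, "tx": -7.2, "ty": 0, "tz": 6.9, "ax": 0, "ay": 0, "az": 0},
    {"grip": 1, "tx": -6.9, "ty": 0, "tz": 7.2, "ax": 0, "ay": 0, "az": 0},
    {"grip": 1, "tx": -6.7, "ty": 0, "tz": 7.4, "ax": 0, "ay": 0, "az": 0}
  ]
}}

```text
clock: 10.1
tcp_pos: [433.2, -99.3, 219.5]
tcp_rot: [[0.97, 0.001, 0.241], [0.001, -1.0, 0.0], [0.241, -0.0, -0.97]]
contact_force: [0.5, 0.6, -0.9]
gripper_width: 0.5
grip_force: 0.1
```

```bash
python3 look.py t5.png; python3 - <<'E'
from h import *
c=cam('scene','s4.png');T=cloud(c)
m=(T[...,2]>80)&(T[...,0]>330)&(T[...,0]<520)&(abs(T[...,1]+99)<30)&(c['pixels'].max(-1)<60)&(T[...,2]<260)
print(T[m][::8].round())
cv2.imwrite('pics/cs4.png',cv2.resize(c['pixels'][80:260,210:410],None,fx=3,fy=3))
E
```

```text
685 ((576.884033203125, -10.74041748046875), 49.5456428527832) 88.04027745703502 95.99018027731768
0 
[[ 412.  -85.  255.]
 [ 471.  -90.  174.]
 [ 431. -103.  192.]
 [ 456.  -87.  174.]
 [ 453.  -89.  171.]
 [ 410.  -98.  199.]
 [ 419.  -90.  193.]
 [ 444.  -89.  168.]
 [ 413.  -93.  191.]
 [ 424.  -89.  180.]
 [ 399.  -95.  196.]
 [ 404.  -88.  193.]
 [ 407.  -87.  187.]
 [ 402.  -86.  187.]]
```

View pics/cs4.png

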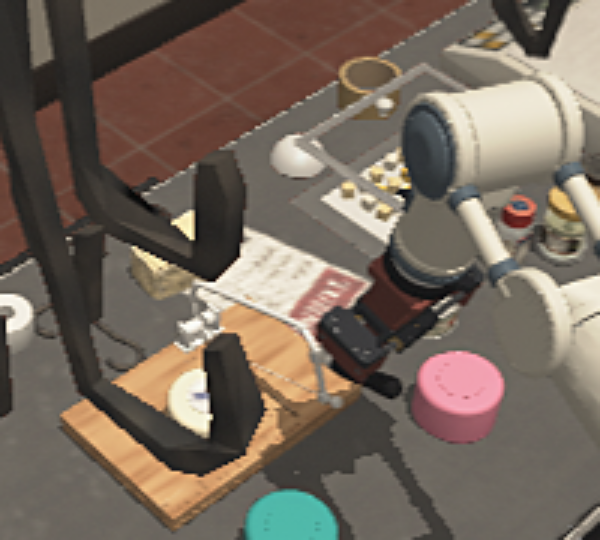

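Call:
{"method": "servo_tool", "body": {
  "moves": [
    {"grip": 1, "tx": -5.9, "ty": 0, "tz": 6.8, "ax": 0, "ay": 0, "az": 0},
    {"grip": 1, "tx": -5.7, "ty": 0, "tz": 7, "ax": 0, "ay": 0, "az": 0},
    {"grip": 1, "tx": -5.4, "ty": 0, "tz": 7.2, "ax": 0, "ay": 0, "az": 0},
    {"grip": 1, "tx": -5.2, "ty": 0, "tz": 7.3, "ax": 0, "ay": 0, "az": 0},
    {"grip": 1, "tx": -5, "ty": 0, "tz": 7.5, "ax": 0, "ay": 0, "az": 0}
  ]
}}

```text
clock: 10.7
tcp_pos: [415.5, -99.3, 178.1]
tcp_rot: [[0.97, 0.001, 0.241], [0.001, -1.0, 0.0], [0.241, -0.0, -0.97]]
contact_force: [0.9, -0.6, 0.3]
gripper_width: 0.4
grip_force: 0.1
```

Call:
{"method": "servo_tool", "body": {
  "moves": [
    {"grip": 1, "tx": -3.2, "ty": 0, "tz": 5.1, "ax": 0, "ay": 0, "az": 0},
    {"grip": 1, "tx": -3.1, "ty": 0, "tz": 5.1, "ax": 0, "ay": 0, "az": 0},
    {"grip": 1, "tx": -3, "ty": 0, "tz": 5.2, "ax": 0, "ay": 0, "az": 0},
    {"grip": 1, "tx": -2.9, "ty": 0, "tz": 5.2, "ax": 0, "ay": 0, "az": 0},
    {"grip": 1, "tx": -2.8, "ty": 0, "tz": 5.3, "ax": 0, "ay": 0, "az": 0}
  ]
}}

```text
clock: 11.2
tcp_pos: [407.5, -99.3, 149.8]
tcp_rot: [[0.97, 0.001, 0.242], [0.001, -1.0, 0.0], [0.242, 0.0, -0.97]]
contact_force: [0.3, 0.9, 0.1]
gripper_width: 0.1
grip_force: 0.0
```

Call:
{"method": "servo_tool", "body": {
  "moves": [
    {"grip": 1, "tx": -1.3, "ty": 0, "tz": 2.7, "ax": 0, "ay": 0, "az": 0},
    {"grip": 1, "tx": -1.3, "ty": 0, "tz": 2.7, "ax": 0, "ay": 0, "az": 0},
    {"grip": 1, "tx": -1.2, "ty": 0, "tz": 2.7, "ax": 0, "ay": 0, "az": 0},
    {"grip": 1, "tx": -1.2, "ty": 0, "tz": 2.7, "ax": 0, "ay": 0, "az": 0},
    {"grip": 1, "tx": -1.2, "ty": 0, "tz": 2.7, "ax": 0, "ay": 0, "az": 0}
  ]
}}

```text
clock: 11.7
tcp_pos: [404.8, -99.3, 135.5]
tcp_rot: [[0.97, 0.001, 0.242], [0.001, -1.0, 0.0], [0.242, 0.0, -0.97]]
contact_force: [-0.3, -0.5, -0.5]
gripper_width: 0.3
grip_force: 0.0
```

Call:
{"method": "servo_tool", "body": {
  "moves": [
    {"grip": 1, "tx": -0.8, "ty": 0, "tz": 1.9, "ax": 0, "ay": 0, "az": 0},
    {"grip": 1, "tx": -0.8, "ty": 0, "tz": 1.9, "ax": 0, "ay": 0, "az": 0},
    {"grip": 1, "tx": -0.8, "ty": 0, "tz": 1.9, "ax": 0, "ay": 0, "az": 0},
    {"grip": 1, "tx": -0.7, "ty": 0, "tz": 1.9, "ax": 0, "ay": 0, "az": 0},
    {"grip": 1, "tx": -0.4, "ty": 0, "tz": 1, "ax": 0, "ay": 0, "az": 0}
  ]
}}

```text
clock: 12.2
tcp_pos: [403.4, -99.3, 126.2]
tcp_rot: [[0.97, 0.001, 0.241], [0.001, -1.0, 0.0], [0.241, -0.0, -0.97]]
contact_force: [0.7, -0.1, -0.2]
gripper_width: 0.4
grip_force: 0.0
```

Call:
{"method": "servo_tool", "body": {
  "moves": [
    {"grip": 1, "tx": -0.3, "ty": 0, "tz": 1, "ax": 0, "ay": 0, "az": 0},
    {"grip": 1, "tx": -0.3, "ty": 0, "tz": 1, "ax": 0, "ay": 0, "az": 0},
    {"grip": 1, "tx": -0.3, "ty": 0, "tz": 1, "ax": 0, "ay": 0, "az": 0}
  ]
}}

```text
clock: 12.5
tcp_pos: [403.4, -99.3, 123.3]
tcp_rot: [[0.97, 0.001, 0.242], [0.001, -1.0, 0.0], [0.242, 0.0, -0.97]]
contact_force: [0.4, 0.2, 0.2]
gripper_width: 0.4
grip_force: 0.0
```

Keep going in 1 mm rows until the force rises.

Call:
{"method": "servo_tool", "body": {
  "moves": [
    {"grip": 1, "tx": -0.2, "ty": 0, "tz": 1, "ax": 0, "ay": 0, "az": 0},
    {"grip": 1, "tx": -0.2, "ty": 0, "tz": 1, "ax": 0, "ay": 0, "az": 0}
  ]
}}

```text
clock: 12.7
tcp_pos: [403.6, -99.3, 121.9]
tcp_rot: [[0.97, 0.001, 0.242], [0.001, -1.0, -0.0], [0.242, 0.0, -0.97]]
contact_force: [-4.1, 0.3, 5.9]
gripper_width: 0.3
grip_force: 3.1
```

Call:
{"method": "servo_tool", "body": {
  "moves": [
    {"grip": 1, "tx": -0.2, "ty": 0, "tz": 1, "ax": 0, "ay": 0, "az": 0},
    {"grip": 1, "tx": -0.2, "ty": 0, "tz": 0.5, "ax": 0, "ay": 0, "az": 0}
  ]
}}

```text
clock: 12.9
tcp_pos: [403.7, -99.4, 121.6]
tcp_rot: [[0.97, 0.001, 0.243], [0.001, -1.0, -0.001], [0.243, 0.001, -0.97]]
contact_force: [-7.0, 1.8, 11.2]
gripper_width: 0.8
grip_force: 5.2
```

Firm stop at the expected height. Back off, retreat and verify.

Call:
{"method": "servo_tool", "body": {
  "moves": [
    {"grip": 1, "tx": 0, "ty": 0, "tz": 0, "ax": 0, "ay": 0, "az": 0},
    {"grip": 1, "tx": 0, "ty": 0, "tz": -3, "ax": 0, "ay": 0, "az": 0},
    {"grip": 1, "tx": 0, "ty": 0, "tz": -15, "ax": 0, "ay": 0, "az": 0},
    {"grip": 1, "tx": 0, "ty": 0, "tz": -40, "ax": 0, "ay": 0, "az": 0},
    {"grip": 1, "tx": 0, "ty": 0, "tz": -40, "ax": 0, "ay": 0, "az": 0}
  ]
}}

```text
clock: 13.4
tcp_pos: [378.9, -99.0, 214.6]
tcp_rot: [[0.971, 0.001, 0.239], [0.001, -1.0, 0.001], [0.239, -0.001, -0.971]]
contact_force: [1.8, -0.5, 0.0]
gripper_width: 0.3
grip_force: 0.0
```

Call:
{"method": "servo_tool", "body": {
  "moves": [
    {"grip": 1, "tx": 0, "ty": 40, "tz": -30, "ax": 0, "ay": 0, "az": 0},
    {"grip": 1, "tx": 0, "ty": 45, "tz": 0, "ax": 0, "ay": 0, "az": 0},
    {"grip": 1, "tx": 0, "ty": 45, "tz": 0, "ax": 0, "ay": 0, "az": 0},
    {"grip": 1, "tx": 0, "ty": 40, "tz": 0, "ax": 0, "ay": 0, "az": 0},
    {"grip": 1, "tx": 0, "ty": 0, "tz": 0, "ax": 0, "ay": 0, "az": 0}
  ]
}}

```text
clock: 13.9
tcp_pos: [371.7, -272.9, 242.0]
tcp_rot: [[0.971, -0.004, 0.239], [-0.005, -1.0, 0.0], [0.239, -0.001, -0.971]]
contact_force: [-0.0, 0.6, -1.1]
gripper_width: 0.2
grip_force: 0.0
```

```bash
python3 look.py t6.png; python3 - <<'E'
from h import *
c=cam('scene','s6.png');T=cloud(c)
m=(T[...,2]>70)&(T[...,0]>330)&(T[...,0]<470)&(abs(T[...,1]+97)<20)&(c['pixels'].max(-1)<60)&(T[...,2]<160)
print(T[m][::6].round())
a=c['pixels'][120:260,210:410]; t=cv2.imread('pics/t6.png')[140:280,220:420]
cv2.imwrite('pics/c6.png',cv2.resize(np.hstack([a,t]),None,fx=2,fy=2))
T0=np.load('top0.npy')
b=cv2.imread('pics/top0.png').astype(int); d=abs(b-cv2.imread('pics/t6.png')).max(-1)
print('changed left side',(d[100:275,:235]>40).sum(),'tin',(d[195:240,370:410]>40).sum())
E
```

```text
674 ((576.4970703125, -10.970505714416504), 49.56373596191406) 88.01033605238649 95.99874215274826
0 
[[ 453.  -96.   97.]
 [ 448. -101.   92.]
 [ 446.  -93.   95.]
 [ 448.  -86.   93.]
 [ 433.  -98.   97.]
 [ 436.  -91.   95.]
 [ 444.  -87.   87.]
 [ 426.  -95.   96.]
 [ 433.  -90.   89.]
 [ 417. -100.   94.]
 [ 422.  -91.   92.]
 [ 430.  -87.   83.]
 [ 410.  -93.   96.]
 [ 413.  -86.   95.]
 [ 400. -101.   94.]
 [ 406.  -93.   89.]
 [ 408.  -87.   87.]
 [ 390.  -94.   98.]
 [ 398.  -90.   89.]
 [ 384. -103.   91.]
 [ 386.  -89.   96.]
 [ 393.  -84.   88.]
 [ 377.  -94.   94.]
 [ 383.  -88.   89.]
 [ 370. -102.   89.]
 [ 370.  -91.   93.]
 [ 369.  -91.   89.]]
changed left side 0 tin 19
```

View pics/c6.png

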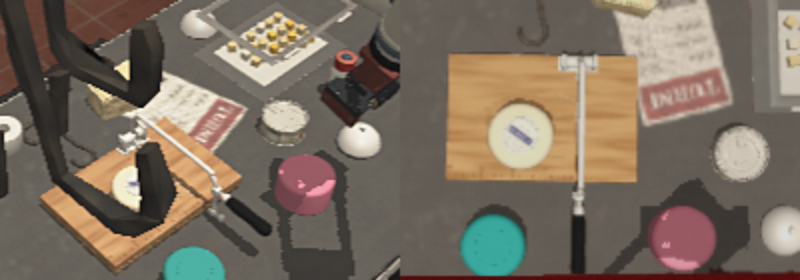

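The bow lies level with its grip face at z ≈ 96 (home), at (578,150)-(578,240) in the right half. The cheese stands clear to its left at (520,135), and the surroundings are unchanged.

```bash
python3 -c "
from workcell import env
print(env.job_done())"
```

```text
the job is handed in; nothing more can be done
None
```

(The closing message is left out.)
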